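Make up two hub kits at the finishing cart

TASK

Make up the two hub kits from the deburred stock on the cart. The blue tray gets the bright metal hub, the brass bush and the orange sleeve, and the yellow tray gets the black hub and the white bush: stand each part upright, the same way up as it stands now, flat on the floor of a pocket of its own, hubs in the large pockets and the others in the small ones (either small pocket will do). Set the finished parts down gently, do not drop them, and leave the red hub, the blow gun and the calliper where they are.

Things in the scene. Friction and masses are not known exactly. Their poses are not given: they have to be found in the camera images.
- hub_bright: Bright bare-metal ribbed flanged hub: round body 50 mm across (over its ribs), 26 mm tall, under a round flange 60 mm across and 8 mm thick, 34 mm tall in all, 38 mm bore right through, about 220 g. Stands flange up. Origin: centre of its underside, z up along its axis. Starts standing on the bench top (height 0) among the stock ahead of the robot.
- hub_black: Black-finished ribbed flanged hub: round body 50 mm across (over its ribs), 26 mm tall, under a round flange 60 mm across and 8 mm thick, 34 mm tall in all, 38 mm bore right through, about 220 g. Stands flange up. Origin: centre of its underside, z up along its axis. Starts standing on the bench top (height 0) among the stock ahead of the robot.
- bush_brass: Brass flanged bush, a tube 28 mm across with a 20 mm bore on a foot flange 38 mm across and 5 mm thick, 30 mm tall in all, standing on its flange, about 90 g. Origin: centre of its underside, z up along its axis. Starts standing on the bench top (height 0) among the stock ahead of the robot.
- bush_white: White nylon flanged bush, a tube 28 mm across with a 20 mm bore on a foot flange 38 mm across and 5 mm thick, 30 mm tall in all, standing on its flange, about 20 g. Origin: centre of its underside, z up along its axis. Starts standing on the bench top (height 0) among the stock ahead of the robot.
- sleeve_orange: Orange polyurethane (hard) spacer sleeve, a plain tube 34 mm across with a 20 mm bore, 30 mm tall, about 30 g, standing on end. Origin: centre of its underside, z up along its axis. Starts standing on the bench top (height 0) among the stock ahead of the robot.
- tray_blue: Blue plastic kit tray, fixed to the bench: plate 150 mm along its x, 170 along its y, 12 thick, with three flat-floored round pockets 8 mm deep (floors 4 mm above the bench). Large pocket: 70 across, centre x 0, y +40; two small: 56 across, centres x +38 and -38, y -42. Origin: centre of its underside, z up. Lies to the robot's left or right, turned up to 0.35 rad.
- tray_yellow: Yellow plastic kit tray, fixed to the bench: plate 100 mm along its x, 170 along its y, 12 thick, with two flat-floored round pockets 8 mm deep (floors 4 mm above the bench). Large pocket: 70 across, centre x 0, y +40; small: 56 across, centre x 0, y -42. Origin: centre of its underside, z up. Lies to the robot's left or right, turned up to 0.35 rad.
- hub_red: Red-primed ribbed flanged hub: round body 50 mm across (over its ribs), 26 mm tall, under a round flange 60 mm across and 8 mm thick, 34 mm tall in all, 38 mm bore right through, about 220 g. Stands flange up. Origin: centre of its underside, z up along its axis. Starts standing on the bench top (height 0) among the stock ahead of the robot. It belongs to neither kit.
- blow_gun: Grey air blow gun with steel trigger and thin steel nozzle, uncoupled, lying on its side beyond the stock, about 200 x 110 mm and 24 mm high. Origin: under the middle of its barrel; x points to the nozzle. Not part of the job.
- calliper: Steel sliding calliper with a black display head, lying flat beyond the stock, 210 x 65 mm and 12 mm high. Origin: under the middle of its beam. Not part of the job.
There are look-alikes about, which are no part of the job. What is shaped like the hub_black but green is not meant.

How it is judged:
By the outcome, as a careful person would: the job done as asked, in the order asked, and still so for the second after the job is handed in, with the robot touching nothing.
It also fails if it takes over 112 s, if anything falls off the work surface, if the arm or the gripper's body presses on something with over 40 N, if the wrist force passes 120 N, or if a joint passes its speed limit or range.

ROBOT

A 6-joint arm with a two-finger parallel gripper is mounted at the origin on the work surface. World frame = base frame: x ahead of the robot, y to its left, z up, the work surface at z = 0. Lengths are in m, angles in rad, forces in N, time in s.
With the tool pointing down it reaches from about 0.225 to 0.875 m from the base axis. Payload 3.4 kg.
Tool frame: the origin (TCP) lies on the centre line of the jaws, within the pads' length; the fingertips stand 14 mm ahead of it and the grasp point (between the pads) lies 5 mm behind it; z points along the fingers, y is the line along which they close (so a half turn about z gives the same grasp; the last joint's range is limited). The gripper opens to 85 mm and grips with 20 to 120 N. Pads are 22 mm wide; open, the fingers measure 114 mm over their backs; the gripper's body (76 mm by 85 mm) begins 54 mm behind the grasp point. The pads swing forward as they close: fully open they stand 13 mm farther back than shut.
Start: joints at [-1.397, 0.276, 1.505, -0, 1.361, -0.121], TCP at [0.167, -0.55, 0.245] pointing down, gripper open.
Joint ranges: [-2.89, 2.89], [-0.75, 2.08], [0.22, 2.7], [-1.18, 4.32], [0.11, 2.71], [-2.7, 2.7]. Speed limits (rad/s): [2.57, 2.57, 3.14, 3.14, 3.14, 3.14].

INTERFACE

Orientations are given as a unit quaternion [w, x, y, z].
In Python, from rig import manip, eyes gives the robot as it stands.
- The arm moves only by the shell command python3 -m creep 'ROWS' [FORCE]. ROWS is JSON, a list of rows, each a list of 5 numbers: the opening, from 0 (shut) to 1 (fully open), then the shift along the tool's x, y, z normalised to -1 to 1, where 1 is 0.5 m, then the turn about the tool's z normalised to -1 to 1, where 1 is 360 degrees. In form: [[fingers, dx, dy, dz, spin], ...]. A call has 1 to 10 rows; each row is the pose to reach, as a shift and turn from the pose commanded when the call began, along the tool's axes at that moment, turning the shorter way round; what a row does not reach only later rows make up. A row lasts 1/10 s, in which the tool goes at most 50 mm and 8.59 degrees, less where a joint would pass 70% of its speed; a pose out of reach is approached as far as the arm can. A call with a number of a shift or a turn outside -1 to 1 is refused whole. A call with a gripper value outside its range is refused whole. The fingers move at their own pace and stop on an object; FORCE is the grip in N (left out, the last holds). Time passes only in rows, so rows that repeat a pose let the fingers close. It gives the time, the measured TCP pose, the force, the opening and the grip force at its end, in the units of the state.
- manip.get_state(): the state, without advancing time (a new reading comes with each control period).
- eyes.get_image(name): name is "side" or "top"; returns a dict with "frame" (420x560x3 uint8, red, green, blue), "fx", "fy", "cx", "cy" (pixels), "R" (3x3) and "t" (3): a world point X has camera coordinates R X + t. Camera axes: x right, y down, z forward; pixel columns grow to the right and rows downward; lengths in m; the calibration is good to about 2 mm. A picture is of the moment at which its call begins. There is no depth.
- manip.sign_off(): hands the job in; it is judged then, once.
Trained networks look in the newest picture that a camera, given by its name, has taken for a name from the list of things; names that differ only in an ending like _2 or _b are one class to them, and where a whole thing is asked for, a point or a joint stands for the part that bears it (a point fixed in the world has none). Each returns a list of dicts, best first, with "confidence" (0 to 1); they miss things now and then, are a little off and sometimes report something else, mostly with a low value. They report only what shows in the picture. A call takes as long as a camera call. They do not tell look-alikes from the thing itself.
- eyes.regions_of(camera, label): "mask" (420x560 bool, what is visible of it) and "bbox" ([left, top, right, bottom] in pixels, round what is visible of it).
- eyes.place_of(camera, label): "centre" ([column, row] in pixels: a listed point, or the origin of a listed thing).
The state is a dict: "clock": time; "qpos": joint angles; "qd": joint speeds; "effort": joint torques, N m; "position": TCP position; "ee_rot": TCP orientation; "contact_force": force on the tool from outside, world axes, zero at the start; "moment": the same for the moment, N m; "width": finger opening in m; "gripper_force": force on a finger pad.
Only numpy, scipy, OpenCV 4.12 (cv2) and the standard library are available. Lean on these libraries where they do the work, as an engineer would, in place of code of your own. Each camera call takes 0.05 s, during which the arm holds its last target. There are 200 camera calls.

## Working session

There is one attempt and no reset: what is moved stays moved. The work goes in short steps, Python scripts to look and compute and a shell command to move; the robot and the scene stay as the last step left them, time stands still between calls to the robot, and variables do not carry over. Pictures are saved under pics/ and viewed, at most 14 in all, crops included, and the job is handed in when it is done.

```bash
ls; mkdir -p pics
python3 - <<'E'
from rig import manip, eyes
import cv2,numpy as np
print(manip.get_state())
for n in("top","side"):
    im=eyes.get_image(n); cv2.imwrite(f"pics/{n}0.png",im["frame"][:,:,::-1])
    print(n,im["fx"],im["fy"],im["cx"],im["cy"],np.array(im["R"]).round(4).tolist(),im["t"])
    for l in "hub_bright hub_black hub_red bush_brass bush_white sleeve_orange tray_blue tray_yellow".split():
        print(l,[(np.round(d["centre"],1).tolist(),round(d["confidence"],2)) for d in eyes.place_of(n,l)],[(np.round(d["bbox"],1).tolist(),round(d["confidence"],2)) for d in eyes.regions_of(n,l)])
E
```

```text
pics
{'clock': 0.0, 'qpos': array([-1.39699934e+00,  2.76608935e-01,  1.50614571e+00, -1.60783980e-05,
        1.36069955e+00, -1.21023447e-01]), 'qd': array([0.00038886, 0.00078618, 0.00010765, 0.00034847, 0.00174278,
       0.00159173]), 'effort': array([-3.34885888e-03, -4.16781878e+01, -2.45808095e+01, -4.29001684e-04,
        1.10945044e-02,  9.94130687e-06]), 'position': array([ 0.16696468, -0.54969387,  0.24442673]), 'ee_rot': array([-9.30235783e-04,  9.89154098e-01,  1.46878536e-01, -3.24152144e-05]), 'contact_force': array([-0.57936132, -0.30054603, -0.11037197]), 'moment': array([ 0.02271868, -0.05726228, -0.01705272]), 'gripper_force': 0.0, 'width': 0.08538603772026339}
top 505.0827632396778 505.0827632396778 281.93453889127164 199.37069655133564 [[0.002, -0.9999, 0.0124], [-0.9896, -0.0038, -0.144], [0.1441, -0.012, -0.9895]] [-0.02124333  0.5549387   0.97700994]
hub_bright [([216.8, 245.5], 0.55), ([332.5, 260.0], 0.45)] [([199.7, 233.2, 227.0, 262.5], 0.66), ([267.3, 235.6, 287.9, 254.2], 0.64), ([64.1, 172.0, 160.2, 256.3], 0.32)]
hub_black [([351.4, 316.6], 0.8), ([32
[... 1020 characters left out ...]
0.38)]
hub_black [([402.2, 237.3], 0.98), ([346.8, 221.0], 0.62), ([365.7, 265.9], 0.55)] [([334.2, 201.7, 361.3, 228.0], 0.94), ([388.9, 220.5, 419.1, 253.4], 0.62), ([354.5, 245.3, 384.0, 276.8], 0.58)]
hub_red [([263.1, 211.0], 0.66)] [([251.2, 192.1, 277.7, 219.0], 0.57)]
bush_brass [([301.8, 238.6], 0.82), ([264.1, 209.5], 0.45)] [([292.1, 222.7, 306.8, 245.4], 0.84)]
bush_white [([298.1, 188.9], 0.48), ([300.3, 237.9], 0.26)] [([290.1, 180.6, 305.3, 194.8], 0.59)]
sleeve_orange [([209.4, 237.9], 0.85)] [([205.0, 223.1, 221.2, 241.9], 0.88)]
tray_blue [([139.1, 320.4], 0.96)] [([70.9, 270.5, 202.9, 383.6], 0.59)]
tray_yellow [([376.1, 167.6], 0.8)] [([340.3, 139.5, 409.4, 199.2], 0.81)]
```

View pics/top0.png

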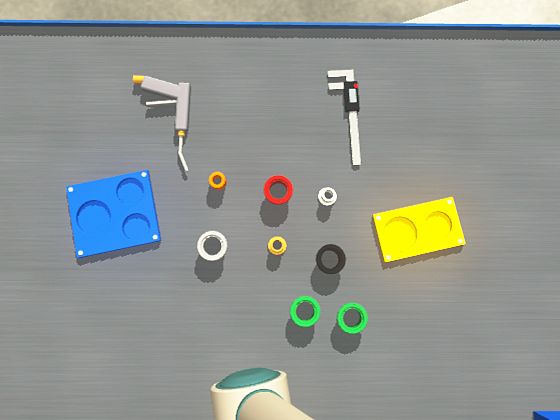

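View pics/side0.png

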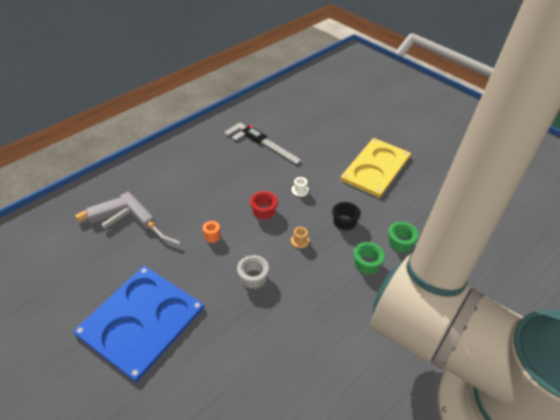

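The top view shows bright hub (212,246), brass (277,246), orange (217,180), black (331,259), white (327,196), red (278,190), two green look-alikes (305,311), (352,318), blue tray at left and yellow at right. The side view agrees. Next I fit the models to the colour silhouettes in both views.

```bash
cat > fit.py <<'E'
import numpy as np, cv2
from scipy.optimize import minimize
CAM={}
def load():
    from rig import eyes
    for n in("top","side"): CAM[n]=eyes.get_image(n)
def proj(c,P):
    q=P@np.array(c["R"]).T+np.array(c["t"]); return np.c_[q[:,0]/q[:,2]*c["fx"]+c["cx"],q[:,1]/q[:,2]*c["fy"]+c["cy"]]
a=np.linspace(0,2*np.pi,60,endpoint=False)
def ring(r,z): return np.c_[r*np.cos(a),r*np.sin(a),0*a+z]
HUB=np.r_[ring(.025,0),ring(.03,.026),ring(.03,.034)]
BUSH=np.r_[ring(.019,0),ring(.019,.005),ring(.014,.03)]
SLV=np.r_[ring(.017,0),ring(.017,.03)]
def box(w,h): return np.array([[x*w/2,y*h/2,z] for x in(-1,1) for y in(-1,1) for z in(0,.012)])
S=4
def mask(c,rule,win):
    im=c["frame"]; h=cv2.cvtColor(im,cv2.COLOR_RGB2HSV).astype(int); H,Sa,V=h[...,0],h[...,1],h[...,2]
    m=rule(H,Sa,V)
    w=np.zeros(m.shape,bool); x,y,r=win; w[max(0,y-r):y+r,max(0,x-r):x+r]=1
    m=(m&w).astype(np.uint8); n,l,s,_=cv2.connectedComponentsWithStats(m)
    k=1+np.argmax(s[1:,4]); p=np.argwhere(l==k)[:,::-1].astype(np.int32)
    out=np.zeros(m.shape,np.uint8); cv2.fillConvexPoly(out,cv2.convexHull(p),255); return out/255.
def render(c,P):
    u=(proj(c,P)+.5)*S; im=np.zeros((420*S,560*S),np.uint8)
    cv2.fillConvexPoly(im,cv2.convexHull(np.round(u).astype(np.int32)),255); return cv2.resize(im,(560,420),interpolation=cv2.INTER_AREA)/255.
def fit(model,masks,g,yaw=False,cams=("top","side"),z=None):
    def place(v):
        t=v[3]/5 if yaw else 0; c,s=np.cos(t),np.sin(t); zz=v[2] if z is None else z
        return model@np.array([[c,s,0],[-s,c,0],[0,0,1]])+[v[0],v[1],zz]
    f=lambda v:sum(np.abs(render(CAM[n],place(v))-masks[n]).sum() for n in cams)
    v=np.array(list(g)+[0.]+([0.] if yaw else []))
    for st in(.02,.006):
        sim=np.vstack([v]+[v+st*(np.arange(len(v))==i)*(10 if i==3 else 1) for i in range(len(v))])
        v=minimize(f,v,method="Nelder-Mead",options=dict(initial_simplex=sim,xatol=1e-4,fatol=.1)).x
    if yaw: v[3]/=5
    return v,f(np.r_[v[:3],v[3]*5] if yaw else v)/sum(masks[n].sum() for n in cams),place(np.r_[v[:3],v[3]*5] if yaw else v)
hue=lambda a,b,s=120,v=60:(lambda H,S_,V:(H>=a)&(H<=b)&(S_>s)&(V>v))
lite=lambda H,S_,V:(V>125)&(S_<50)
dark=lambda H,S_,V:V<38
def ground(c,px,z=.02):
    R=np.array(c["R"]);C=-R.T@c["t"]; d=R.T@[(px[0]-c["cx"])/c["fx"],(px[1]-c["cy"])/c["fy"],1]; return (C+d*(z-C[2])/d[2])[:2]
THINGS=dict(hub_bright=(HUB,lite,(212,246),(253,271)),hub_black=(HUB,dark,(331,259),(346,216)),bush_brass=(BUSH,hue(10,30),(277,246),(300,237)),
 bush_white=(BUSH,lite,(327,196),(301,187)),sleeve_orange=(SLV,hue(3,20),(217,180),(212,232)),hub_red=(HUB,hue(-1,4),(278,190),(263,205)),
 tray_blue=(box(.15,.17),hue(100,125),(113,214),(140,322)),tray_yellow=(box(.10,.17),hue(20,35),(418,230),(376,167)))
E
python3 - <<'E'
from fit import *
load(); ov={n:CAM[n]["frame"][:,:,::-1].copy() for n in CAM}
ov={n:cv2.resize(o,None,fx=3,fy=3) for n,o in ov.items()}
for k,(m,r,pt,ps) in THINGS.items():
    y="tray" in k; R=75 if y else 24
    M=dict(top=mask(CAM["top"],r,(*pt,R)),side=mask(CAM["side"],r,(*ps,R)))
    v,e,P=fit(m,M,ground(CAM["top"],pt),y)
    one=[fit(m,M,v[:2],y,(n,),0.)[0][:2].round(4).tolist() for n in CAM]
    print(k,v.round(4).tolist(),"err",round(e,3),one)
    for n in CAM:
        cv2.polylines(ov[n],[cv2.convexHull(np.round((proj(CAM[n],P)+.5)*3).astype(np.int32))],True,(255,0,255),1)
        cs,_=cv2.findContours(cv2.resize(M[n],None,fx=3,fy=3,interpolation=0).astype(np.uint8),0,2); cv2.drawContours(ov[n],cs,-1,(0,255,0) if "green" not in k else 0,1)
cv2.imwrite("pics/ov.png",np.vstack([cv2.resize(ov["top"][480:800,560:1060],(800,300))*0+cv2.resize(ov["top"][480:840,560:1060],(800,300)),cv2.resize(ov["side"][500:900,560:1100],(800,300))]))
E
```

```text
hub_bright [0.4602, 0.1238, 0.0132] err 0.537 [[0.4493, 0.1373], [0.4674, 0.1175]]Traceback (most recent call last):
  File "<stdin>", line 6, in <module>
  File "fit.py", line 21, in mask
    k=1+np.argmax(s[1:,4]); p=np.argwhere(l==k)[:,::-1].astype(np.int32)
        ~~~~~~~~~^^^^^^^^^
    return _wrapfunc(a, 'argmax', axis=axis, out=out, **kwds)
    return bound(*args, **kwds)
ValueError: attempt to get argmax of an empty sequence
```

Run:
```python
import cv2
for n,pts in(("top",((212,246),(331,259),(327,196))),("side",((253,271),(346,216),(301,187)))):
    im=cv2.cvtColor(cv2.imread(f"pics/{n}0.png"),cv2.COLOR_BGR2HSV)
    for x,y in pts:
        print(n,x,y,"V row",im[y,x-24:x+24,2].tolist(),"\n col",im[y-24:y+24,x,2].tolist(),"\n S",im[y,x-24:x+24:2,1].tolist())
```

```text
top 212 246 V row [149, 147, 148, 148, 148, 148, 148, 145, 146, 221, 251, 252, 232, 244, 240, 134, 91, 99, 102, 102, 102, 102, 103, 103, 103, 102, 103, 103, 102, 101, 103, 99, 84, 197, 236, 244, 249, 249, 238, 177, 142, 146, 146, 148, 149, 145, 147, 146] 
 col [150, 151, 150, 152, 151, 148, 149, 144, 167, 255, 252, 251, 230, 169, 169, 105, 101, 105, 103, 103, 105, 104, 101, 103, 103, 105, 104, 102, 102, 100, 101, 97, 107, 211, 255, 244, 250, 255, 191, 88, 98, 99, 103, 103, 103, 102, 102, 97] 
 S [2, 2, 3, 2, 2, 9, 14, 18, 14, 3, 3, 5, 7, 5, 8, 7, 3, 17, 7, 19, 2, 5, 10, 5]
top 331 259 V row [146, 145, 145, 146, 144, 145, 145, 151, 119, 70, 60, 66, 64, 62, 90, 105, 101, 99, 101, 102, 103, 103, 101, 103, 103, 102, 102, 102, 102, 105, 111, 79, 48, 65, 63, 65, 73, 65, 85, 138, 155, 152, 151, 153, 153, 153, 153, 155] 
 col [152, 147, 145, 147, 153, 150, 148, 149, 153, 75, 62, 72, 66, 59, 61, 65, 109, 105, 100, 105, 101, 99, 99, 102, 103, 97, 98, 100, 100, 102, 99, 103, 104, 84, 64, 62, 68, 66, 58, 87, 101, 101, 98, 98, 99, 100, 99, 99] 
 S [9, 5, 5, 7, 4, 21, 28, 17, 13, 13, 15, 15, 15, 2
[... 1609 characters left out ...]
8, 71, 73, 73, 73, 73, 73, 75] 
 S [2, 2, 2, 5, 2, 3, 6, 7, 14, 11, 4, 4, 4, 0, 8, 10, 16, 21, 13, 3, 0, 5, 5, 2]
side 301 187 V row [112, 113, 112, 113, 112, 112, 112, 113, 112, 112, 113, 113, 113, 121, 162, 222, 240, 230, 199, 182, 185, 192, 197, 200, 200, 198, 193, 185, 188, 201, 193, 158, 124, 113, 113, 112, 113, 113, 113, 113, 112, 113, 113, 113, 113, 113, 113, 113] 
 col [94, 87, 91, 102, 109, 113, 113, 113, 114, 113, 114, 114, 124, 158, 208, 227, 216, 198, 194, 197, 213, 233, 238, 222, 200, 196, 195, 194, 195, 196, 201, 203, 189, 148, 102, 80, 85, 93, 100, 107, 110, 111, 112, 113, 113, 113, 113, 114] 
 S [2, 2, 5, 0, 2, 5, 5, 16, 15, 27, 26, 27, 27, 28, 26, 22, 2, 5, 2, 2, 0, 2, 2, 2]
```

```bash
python3 - <<'E'
s=open('fit.py').read()
s=s.replace("lite=lambda H,S_,V:(V>125)&(S_<50)","lite=lambda H,S_,V:(V>(190 if V[300,100]>130 else 122))&(S_<60)")
s=s.replace("dark=lambda H,S_,V:V<38","dark=lambda H,S_,V:V<(84 if V[300,100]>130 else 54)")
s=s.replace("w[max(0,y-r):y+r,max(0,x-r):x+r]=1","cv2.circle(w.view(np.uint8),(x,y),r,1,-1)")
open('fit.py','w').write(s)
E
cat > run.py <<'E'
from fit import *
import sys
def run(names,out=None,load_=True):
    load(); res={}
    ov={n:cv2.resize(CAM[n]["frame"][:,:,::-1],None,fx=3,fy=3) for n in CAM}
    for k in names:
        m,r,pt,ps=THINGS[k]; y="tray" in k; R=75 if y else 22
        M=dict(top=mask(CAM["top"],r,(*pt,R)),side=mask(CAM["side"],r,(*ps,R)))
        v,e,P=fit(m,M,ground(CAM["top"],pt),y)
        one=[fit(m,M,v[:2],y,(n,),0.)[0][:2].round(4).tolist() for n in CAM]
        print(k,v.round(4).tolist(),"err",round(e,3),one); res[k]=v
        for n in CAM:
            cv2.polylines(ov[n],[cv2.convexHull(np.round((proj(CAM[n],P)+.5)*3).astype(np.int32))],True,(255,0,255),1)
            cs,_=cv2.findContours(cv2.resize(M[n],None,fx=3,fy=3,interpolation=0).astype(np.uint8),0,2); cv2.drawContours(ov[n],cs,-1,(0,255,0),1)
    return res,ov
if __name__=="__main__":
    res,ov=run(list(THINGS))
    for t,g in(("tray_blue",((0,.04),(.038,-.042),(-.038,-.042))),("tray_yellow",((0,.04),(0,-.042)))):
        x,y,z,w=res[t]
        for u in g: print(t,u,round(x+np.cos(w)*u[0]-np.sin(w)*u[1],4),round(y+np.sin(w)*u[0]+np.cos(w)*u[1],4))
    cv2.imwrite("pics/ov.png",np.vstack([cv2.resize(ov["top"][480:840,190:1410],(800,240)),cv2.resize(ov["side"][400:1160,200:1260],(800,360))]))
E
python3 run.py
```

```text
hub_bright [0.4635, 0.1204, 0.006] err 0.088 [[0.4636, 0.1211], [0.4678, 0.1171]]
hub_black [0.4372, -0.1166, -0.0019] err 0.102 [[0.4369, -0.1168], [0.4382, -0.1191]]
bush_brass [0.4649, -0.0094, 0.0001] err 0.108 [[0.4648, -0.0096], [0.4668, -0.0106]]
bush_white [0.5675, -0.1136, 0.0066] err 0.136 [[0.569, -0.1145], [0.5707, -0.1157]]
sleeve_orange [0.5967, 0.1144, 0.0025] err 0.094 [[0.5969, 0.1149], [0.5988, 0.1134]]
hub_red [0.577, -0.0113, 0.0016] err 0.057 [[0.5774, -0.0114], [0.5786, -0.0125]]
tray_blue [0.5298, 0.3283, 0.0031, 0.2132] err 0.015 [[0.5301, 0.3297], [0.5315, 0.328]]
tray_yellow [0.4993, -0.3015, 0.0019, 0.2254] err 0.029 [[0.4992, -0.3022], [0.5008, -0.3026]]
tray_blue (0, 0.04) 0.5213 0.3674
tray_blue (0.038, -0.042) 0.5758 0.2953
tray_blue (-0.038, -0.042) 0.5015 0.2792
tray_yellow (0, 0.04) 0.4904 -0.2625
tray_yellow (0, -0.042) 0.5087 -0.3424
```

View pics/ov.png

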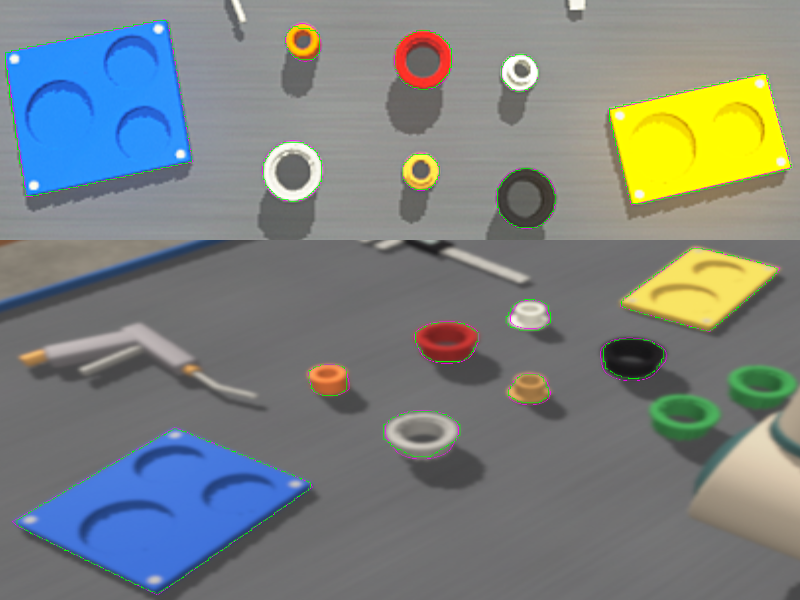

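The overlay shows the fits sitting tightly on all parts and both trays, in both views. They stand at z≈0, and the views agree within about 3 mm. Moving now.

```bash
cat > rel.py <<'E'
import sys,numpy as np
from scipy.spatial.transform import Rotation as Ro
from rig import manip
s=manip.get_state(); q=s["ee_rot"]; R=Ro.from_quat(np.roll(q,-1)).as_matrix()
for a in sys.argv[1:]:
    print(a,(R.T@(np.array(eval(a))-s["position"])/.5).round(4).tolist())
print("t",round(s["clock"],2),s["position"].round(4).tolist(),"w",round(s["width"],4),"F",s["contact_force"].round(1).tolist(),"tilt",R[:,2].round(3).tolist(),"yaw",round(np.arctan2(R[1,0],R[0,0]),3))
E
python3 -m creep '[[1,0.48,-0.55,0.1,0],[1,0.48,-0.55,0.1,0],[1,0.48,-0.55,0.1,0],[1,0.48,-0.55,0.1,0],[1,0.48,-0.55,0.1,0],[1,0.48,-0.55,0.1,0],[1,0.48,-0.55,0.1,0],[1,0.48,-0.55,0.1,0],[1,0.48,-0.55,0.1,0]]' 60
python3 rel.py .465,.120,.12 .465,.120,.027
```

```text
clock: 2.8
position: [0.317, -0.2147, 0.1951]
ee_rot: [-0.001, 0.989, 0.149, -0.0]
contact_force: [1.1, -0.0, -0.1]
width: 0.0858
gripper_force: 0.0
.465,.120,.12 [0.4801, -0.5523, 0.1509]
.465,.120,.027 [0.4801, -0.5521, 0.3369]
t 2.8 [0.317, -0.2147, 0.1951] w 0.0858 F [1.1, -0.0, -0.1] tilt [-0.0, 0.001, -1.0] yaw 0.299
```

```bash
python3 -m creep '[[1,0.48,-0.552,0.15,0],[1,0.48,-0.552,0.15,0],[1,0.48,-0.552,0.15,0],[1,0.48,-0.552,0.15,0],[1,0.48,-0.552,0.15,0],[1,0.48,-0.552,0.15,0],[1,0.48,-0.552,0.15,0],[1,0.48,-0.552,0.15,0],[1,0.48,-0.552,0.15,0]]'
python3 rel.py .465,.120,.12 .465,.120,.027
python3 - <<'E'
from rig import eyes
import cv2
a=eyes.get_image("side")["frame"][180:330,150:350,::-1]
cv2.imwrite("pics/a.png",cv2.resize(a,None,fx=3,fy=3))
E
```

```text
clock: 3.7
position: [0.4684, 0.118, 0.1197]
ee_rot: [-0.0, 0.989, 0.148, 0.0]
contact_force: [-0.6, -0.5, 0.0]
width: 0.0856
gripper_force: 0.0
.465,.120,.12 [-0.0054, -0.0059, -0.0007]
.465,.120,.027 [-0.0055, -0.0059, 0.1853]
t 3.7 [0.4684, 0.118, 0.1197] w 0.0856 F [-0.6, -0.5, 0.0] tilt [0.001, 0.0, -1.0] yaw 0.298
```

View pics/a.png

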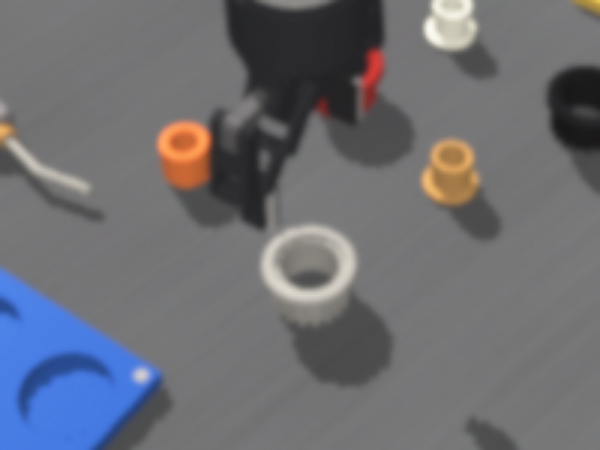

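The gripper hangs above the bright hub (crop centre about (308,265)), with the jaws straddling it. Descending.

```bash
python3 -m creep '[[1,-0.004,-0.005,0.08,0],[1,-0.004,-0.005,0.13,0],[1,-0.004,-0.005,0.16,0],[1,-0.004,-0.005,0.185,0],[1,-0.004,-0.005,0.185,0],[1,-0.004,-0.005,0.185,0]]'
python3 rel.py .465,.120,.027
python3 -m creep '[[0.55,0,0,0,0],[0.4,0,0,0,0],[0.3,0,0,0,0],[0.3,0,0,0,0],[0.3,0,0,0,0],[0.3,0,0,0,0],[0.3,0,0,0,0],[0.3,0,0,0,0]]' 50
```

```text
clock: 4.35
position: [0.4639, 0.1169, 0.0282]
ee_rot: [0.0, 0.989, 0.146, 0.0]
contact_force: [0.5, -0.0, 0.6]
width: 0.085
gripper_force: 0.0
.465,.120,.027 [0.0038, -0.0054, 0.0025]
t 4.35 [0.4639, 0.1169, 0.0282] w 0.085 F [0.5, -0.0, 0.6] tilt [0.0, -0.0, -1.0] yaw 0.293
clock: 5.15
position: [0.4643, 0.1182, 0.0294]
ee_rot: [0.0, 0.989, 0.147, 0.001]
contact_force: [-2.1, -0.9, 8.8]
width: 0.0584
gripper_force: 51.5
```

```bash
python3 -m creep '[[0.3,0,0,-0.02,0],[0.3,0,0,-0.08,0],[0.3,0,0,-0.16,0],[0.3,0,0,-0.16,0]]'
python3 rel.py .5213,.3674,.105
```

```text
clock: 5.55
position: [0.4674, 0.1187, 0.1128]
ee_rot: [0.0, 0.989, 0.147, 0.006]
contact_force: [1.8, 0.8, -1.7]
width: 0.0582
gripper_force: 54.9
.5213,.3674,.105 [0.2476, -0.4445, 0.0172]
t 5.55 [0.4674, 0.1187, 0.1128] w 0.0582 F [1.8, 0.8, -1.7] tilt [0.011, 0.001, -1.0] yaw 0.295
```

```bash
python3 -m creep '[[0.3,0.248,-0.444,0,0],[0.3,0.248,-0.444,0,0],[0.3,0.248,-0.444,0,0],[0.3,0.248,-0.444,0,0],[0.3,0.248,-0.444,0,0],[0.3,0.248,-0.444,0,0],[0.3,0.248,-0.444,0,0],[0.3,0.248,-0.444,0,0]]'
python3 rel.py .5213,.3674,.05
cat > shot.py <<'E'
import sys,cv2
from rig import eyes
n,o,x,y,w,h,k=sys.argv[1],sys.argv[2],*map(int,sys.argv[3:8])
cv2.imwrite(o,cv2.resize(eyes.get_image(n)["frame"][y:y+h,x:x+w,::-1],None,fx=k,fy=k))
E
python3 shot.py side pics/b.png 40 190 250 200 3
```

```text
clock: 6.35
position: [0.5166, 0.3653, 0.1068]
ee_rot: [0.001, 0.989, 0.147, -0.001]
contact_force: [0.2, -0.1, -2.8]
width: 0.0583
gripper_force: 55.1
.5213,.3674,.05 [0.0106, -0.0014, 0.1135]
t 6.35 [0.5166, 0.3653, 0.1068] w 0.0583 F [0.2, -0.1, -2.8] tilt [-0.003, -0.002, -1.0] yaw 0.295
```

View pics/b.png

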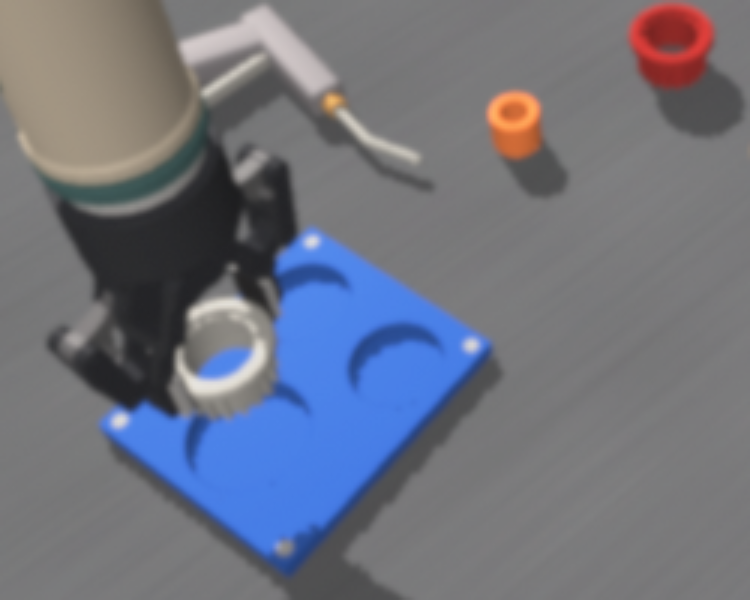

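Hub is held level above the large pocket (pocket centre about crop (250,440)). Lowering.

```bash
python3 -m creep '[[0.3,0.006,-0.002,0.06,0],[0.3,0.006,-0.002,0.11,0],[0.3,0.006,-0.002,0.13,0],[0.3,0.006,-0.002,0.136,0],[0.3,0.006,-0.002,0.14,0],[0.3,0.006,-0.002,0.14,0]]'
python3 rel.py .5213,.3674,.0325
```

```text
clock: 7.0
position: [0.5211, 0.3685, 0.0388]
ee_rot: [-0.0, 0.989, 0.147, 0.001]
contact_force: [-0.1, 0.5, -2.0]
width: 0.0581
gripper_force: 55.1
.5213,.3674,.0325 [-0.0003, 0.0023, 0.0125]
t 7.0 [0.5211, 0.3685, 0.0388] w 0.0581 F [-0.1, 0.5, -2.0] tilt [0.002, 0.001, -1.0] yaw 0.294
```

```bash
python3 -m creep '[[0.3,0,0,0.002,0],[0.3,0,0,0.004,0],[0.3,0,0,0.004,0]]'; python3 -m creep '[[0.3,0,0,0.002,0],[0.3,0,0,0.004,0],[0.3,0,0,0.004,0]]'
```

```text
clock: 7.3
position: [0.5205, 0.3687, 0.0361]
ee_rot: [-0.0, 0.989, 0.147, 0.0]
contact_force: [-0.3, 0.3, -1.4]
width: 0.0581
gripper_force: 55.1
clock: 7.6
position: [0.5203, 0.3686, 0.0336]
ee_rot: [0.0, 0.989, 0.147, -0.0]
contact_force: [0.7, 0.7, -2.2]
width: 0.0586
gripper_force: 55.1
```

Not in contact yet; lower in small steps.

```bash
python3 -m creep '[[0.3,0,0,0.001,0],[0.3,0,0,0.002,0],[0.3,0,0,0.002,0]]'; python3 -m creep '[[0.3,0,0,0.001,0],[0.3,0,0,0.002,0],[0.3,0,0,0.002,0]]'
```

```text
clock: 7.9
position: [0.5203, 0.3686, 0.0336]
ee_rot: [-0.0, 0.989, 0.147, 0.0]
contact_force: [-2.3, -0.6, 3.9]
width: 0.0584
gripper_force: 55.7
clock: 8.2
position: [0.5204, 0.3686, 0.0335]
ee_rot: [-0.0, 0.989, 0.147, 0.0]
contact_force: [-3.1, -1.9, 10.2]
width: 0.0581
gripper_force: 56.3
```

```bash
python3 -m creep '[[0.3,0,0,-0.001,0],[0.75,0,0,-0.001,0],[0.85,0,0,-0.001,0],[0.9,0,0,-0.001,0],[0.9,0,0,-0.001,0],[0.9,0,0,-0.001,0]]'
python3 rel.py .4655,-.010,.11
```

```text
clock: 8.8
position: [0.5204, 0.3685, 0.032]
ee_rot: [0.0, 0.989, 0.147, -0.0]
contact_force: [0.3, -0.9, -0.0]
width: 0.0769
gripper_force: 0.0
.4655,-.010,.11 [-0.325, 0.6925, -0.1558]
t 8.8 [0.5204, 0.3685, 0.032] w 0.0769 F [0.3, -0.9, -0.0] tilt [-0.0, -0.0, -1.0] yaw 0.295
```

```bash
python3 -m creep '[[0.9,0,0,-0.06,0],[0.9,0,0,-0.16,0],[0.7,-0.325,0.692,-0.16,0],[0.7,-0.325,0.692,-0.16,0],[0.7,-0.325,0.692,-0.16,0],[0.7,-0.325,0.692,-0.16,0],[0.7,-0.325,0.692,-0.16,0],[0.7,-0.325,0.692,-0.16,0],[0.7,-0.325,0.692,-0.16,0],[0.7,-0.325,0.692,-0.16,0]]'
python3 -m creep '[[0.7,0,0,0,0],[0.7,0,0,0,0]]'
python3 rel.py .4655,-.010,.024; python3 shot.py side pics/c.png 60 180 260 195 3
```

```text
clock: 9.8
position: [0.4646, -0.0125, 0.1124]
ee_rot: [0.001, 0.989, 0.146, 0.0]
contact_force: [0.1, -0.7, -0.3]
width: 0.06
gripper_force: 0.0
clock: 10.0
position: [0.4655, -0.0102, 0.1124]
ee_rot: [-0.0, 0.989, 0.146, 0.0]
contact_force: [-0.5, -0.3, 0.2]
width: 0.0598
gripper_force: 0.0
.4655,-.010,.024 [0.0, -0.0003, 0.1768]
t 10.0 [0.4655, -0.0102, 0.1124] w 0.0598 F [-0.5, -0.3, 0.2] tilt [0.0, 0.0, -1.0] yaw 0.292
```

View pics/c.png

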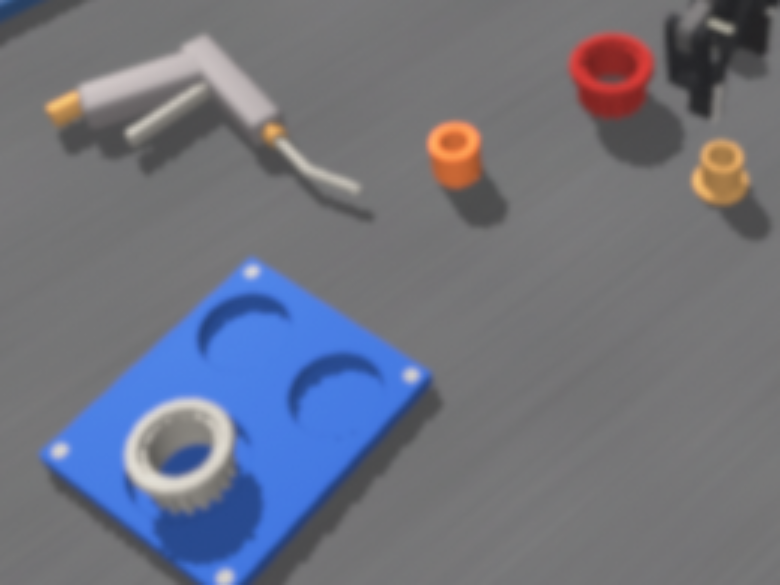

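The side view shows the bright hub in the large blue pocket (crop (182,455)). I'll measure whether it sits flat.

```bash
cat > chk.py <<'E'
import sys,run; from fit import *
def look(k,xyz):
    load(); m,r=THINGS[k][:2]; p=[np.round(proj(CAM[n],np.array([[*xyz]]))[0]).astype(int) for n in("top","side")]
    THINGS[k]=(m,r,tuple(map(int,p[0])),tuple(map(int,p[1])))
    M={n:mask(CAM[n],r,(*THINGS[k][2+i],26)) for i,n in enumerate(("top","side"))}
    v,e,P=fit(m,M,xyz[:2]); print(k,v.round(4),"err",round(e,3),{n:fit(m,M,v[:2],False,(n,),.004)[0][:2].round(4).tolist() for n in CAM})
    o=[]
    for n in CAM:
        im=cv2.resize(CAM[n]["frame"][:,:,::-1],None,fx=6,fy=6)
        u=lambda Q:[np.round((proj(CAM[n],Q)+.5)*6).astype(np.int32)]
        for Q in np.split(m+[*v[:2],.004],len(m)//60): cv2.polylines(im,u(Q),True,(255,0,255),1)
        c=(u(np.array([[*xyz]]))[0][0]); o.append(im[c[1]-190:c[1]+190,c[0]-190:c[0]+190])
    cv2.imwrite(f"pics/chk_{k}.png",np.hstack(o))
look(sys.argv[1],eval(sys.argv[2]))
E
python3 chk.py hub_bright .5205,.3675,.02
```

```text
hub_bright [0.5204 0.368  0.0038] err 0.115 {'top': [0.5207, 0.369], 'side': [0.5217, 0.3676]}
```

View pics/chk_hub_bright.png

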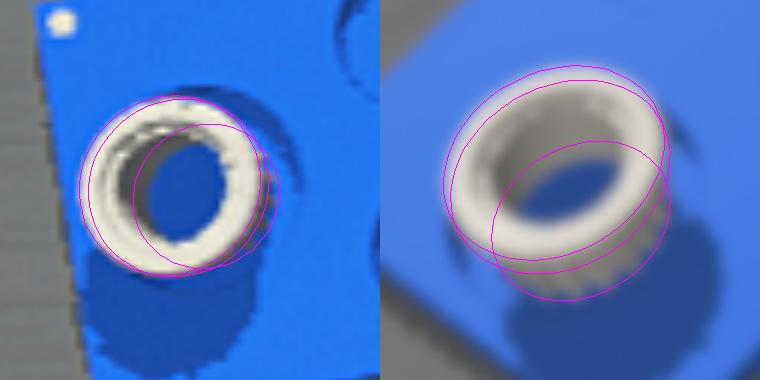

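The fitted outline, standing flat at z=0.004, matches the hub in both views (free z fit 0.0038), so it is seated. Now the brass bush.

```bash
python3 -m creep '[[0.7,0,0,0.08,0],[0.7,0,0,0.13,0],[0.7,0,0,0.16,0],[0.7,0,0,0.176,0],[0.7,0,0,0.176,0],[0.4,0,0,0.176,0],[0.2,0,0,0.176,0],[0.1,0,0,0.176,0],[0.1,0,0,0.176,0],[0.1,0,0,0.176,0]]' 40
python3 -m creep '[[0.1,0,0,0,0],[0.1,0,0,0,0],[0.1,0,0,0,0]]'; python3 rel.py .4655,-.010,.024
```

```text
clock: 11.15
position: [0.4663, -0.0097, 0.0254]
ee_rot: [0.0, 0.989, 0.147, 0.001]
contact_force: [0.3, 1.5, 6.0]
width: 0.0272
gripper_force: 39.5
clock: 11.45
position: [0.4663, -0.0097, 0.0254]
ee_rot: [0.0, 0.989, 0.147, 0.001]
contact_force: [-0.5, 2.2, 5.8]
width: 0.0264
gripper_force: 39.5
.4655,-.010,.024 [-0.0016, 0.0002, 0.0028]
t 11.45 [0.4663, -0.0097, 0.0254] w 0.0264 F [-0.5, 2.2, 5.8] tilt [0.002, 0.0, -1.0] yaw 0.294
```

```bash
python3 -m creep '[[0.1,0,0,-0.02,0],[0.1,0,0,-0.08,0],[0.1,0,0,-0.16,0],[0.1,0.387,-0.52,-0.16,0],[0.1,0.387,-0.52,-0.16,0],[0.1,0.387,-0.52,-0.16,0],[0.1,0.387,-0.52,-0.16,0],[0.1,0.387,-0.52,-0.16,0],[0.1,0.387,-0.52,-0.16,0],[0.1,0.387,-0.52,-0.16,0]]'
python3 -m creep '[[0.1,0,0,0,0],[0.1,0,0,0,0]]'
python3 rel.py .5758,.2953,.0295;python3 shot.py side pics/d.png 60 180 260 195 3
```

```text
clock: 12.45
position: [0.5763, 0.2994, 0.1048]
ee_rot: [-0.001, 0.989, 0.148, 0.001]
contact_force: [-0.7, -0.6, -1.6]
width: 0.0269
gripper_force: 39.7
clock: 12.65
position: [0.5744, 0.2952, 0.1042]
ee_rot: [0.001, 0.989, 0.147, -0.001]
contact_force: [-0.6, 0.3, -0.8]
width: 0.0266
gripper_force: 39.7
.5758,.2953,.0295 [0.0029, 0.0004, 0.1493]
t 12.65 [0.5744, 0.2952, 0.1042] w 0.0266 F [-0.6, 0.3, -0.8] tilt [-0.001, -0.001, -1.0] yaw 0.296
```

View pics/d.png

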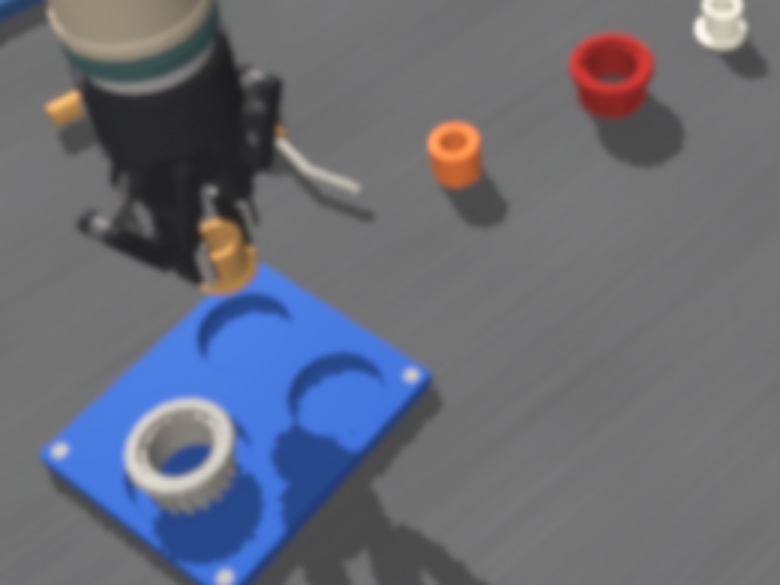

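Brass bush (crop (227,255)) is held above the far small pocket. Lowering.

```bash
python3 -m creep '[[0.1,0.003,0,0.08,0],[0.1,0.003,0,0.12,0],[0.1,0.003,0,0.138,0],[0.1,0.003,0,0.144,0],[0.1,0.003,0,0.146,0],[0.1,0.003,0,0.147,0],[0.1,0.003,0,0.148,0],[0.1,0.003,0,0.149,0],[0.1,0.003,0,0.149,0]]'
```

```text
clock: 13.6
position: [0.5766, 0.2958, 0.0302]
ee_rot: [-0.0, 0.989, 0.147, 0.0]
contact_force: [-0.3, 0.8, -1.3]
width: 0.0267
gripper_force: 39.7
```

```bash
python3 -m creep '[[0.1,0,0,0.001,0],[0.1,0,0,0.002,0],[0.1,0,0,0.002,0]]'
```

```text
clock: 13.9
position: [0.5765, 0.2958, 0.0294]
ee_rot: [-0.0, 0.989, 0.147, 0.0]
contact_force: [-1.0, 0.2, 4.4]
width: 0.0269
gripper_force: 40.2
```

Contact. Release and go to the orange sleeve (0.5975, 0.114).

```bash
python3 -m creep '[[0.1,0,0,-0.001,0],[0.4,0,0,-0.001,0],[0.5,0,0,-0.001,0],[0.6,0,0,-0.001,0],[0.6,0,0,-0.001,0],[0.6,0,0,-0.05,0],[0.6,0,0,-0.13,0],[0.6,0,0,-0.17,0],[0.6,0,0,-0.17,0]]'
python3 rel.py .5975,.114,.114
```

```text
clock: 14.8
position: [0.5788, 0.2966, 0.1175]
ee_rot: [-0.001, 0.989, 0.147, 0.004]
contact_force: [-0.5, 0.0, 0.0]
width: 0.0515
gripper_force: 0.0
.5975,.114,.114 [-0.0704, 0.3604, 0.0063]
t 14.8 [0.5788, 0.2966, 0.1175] w 0.0515 F [-0.5, 0.0, 0.0] tilt [0.007, 0.003, -1.0] yaw 0.295
```

```bash
python3 -m creep '[[0.6,-0.066,0.36,0,0],[0.6,-0.066,0.36,0,0],[0.6,-0.066,0.36,0,0],[0.6,-0.066,0.36,0,0],[0.6,-0.066,0.36,0,0],[0.6,-0.066,0.36,0,0],[0.6,-0.066,0.36,0,0]]'
python3 rel.py .5975,.114,.025;  python3 shot.py side pics/e.png 60 180 260 195 3
```

```text
clock: 15.5
position: [0.5966, 0.1147, 0.113]
ee_rot: [-0.0, 0.989, 0.147, -0.001]
contact_force: [-0.9, -0.8, 0.5]
width: 0.0511
gripper_force: 0.0
.5975,.114,.025 [0.0015, 0.0021, 0.1759]
t 15.5 [0.5966, 0.1147, 0.113] w 0.0511 F [-0.9, -0.8, 0.5] tilt [-0.001, 0.0, -1.0] yaw 0.295
```

View pics/e.png

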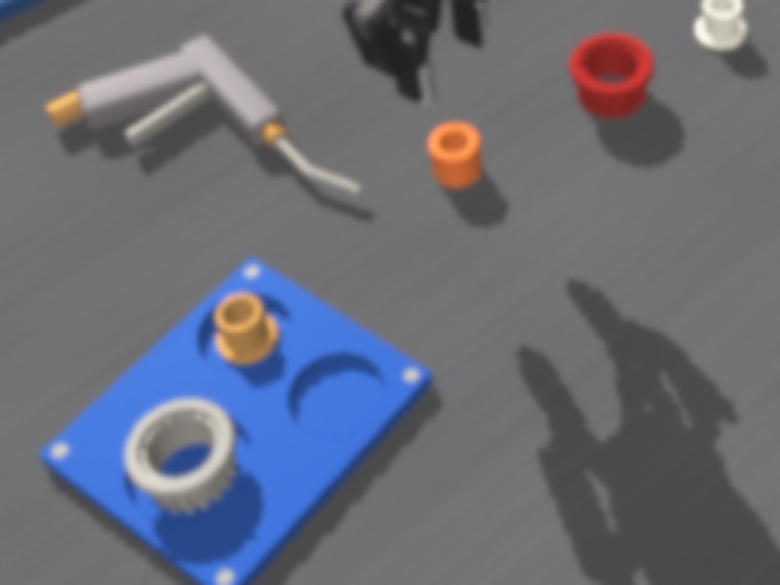

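The brass bush stands seated in the far small pocket (crop (245,330)), and the hub is undisturbed. Grasp the sleeve.

```bash
python3 -m creep '[[0.6,0.001,0.001,0.08,0],[0.6,0.001,0.001,0.13,0],[0.6,0.001,0.001,0.16,0],[0.6,0.001,0.001,0.176,0],[0.6,0.001,0.001,0.176,0],[0.6,0.001,0.001,0.176,0],[0.3,0.001,0.001,0.176,0],[0.15,0.001,0.001,0.176,0],[0.15,0.001,0.001,0.176,0],[0.15,0.001,0.001,0.176,0]]' 40
python3 -m creep '[[0.15,0,0,0,0],[0.15,0,0,0,0],[0.15,0,0,0,0]]'; python3 rel.py .5015,.2792,.11
```

```text
clock: 16.55
position: [0.5989, 0.1137, 0.0271]
ee_rot: [-0.0, 0.989, 0.147, 0.001]
contact_force: [-0.0, 0.8, 5.6]
width: 0.0316
gripper_force: 40.5
clock: 16.85
position: [0.5988, 0.1137, 0.0271]
ee_rot: [-0.0, 0.989, 0.147, 0.001]
contact_force: [0.4, -0.0, 6.6]
width: 0.0318
gripper_force: 40.5
.5015,.2792,.11 [-0.0897, -0.3731, -0.1661]
t 16.85 [0.5988, 0.1137, 0.0271] w 0.0318 F [0.4, -0.0, 6.6] tilt [0.003, 0.0, -1.0] yaw 0.295
```

```bash
python3 -m creep '[[0.15,0,0,-0.02,0],[0.15,0,0,-0.08,0],[0.15,0,0,-0.16,0],[0.15,-0.09,-0.373,-0.16,0],[0.15,-0.09,-0.373,-0.16,0],[0.15,-0.09,-0.373,-0.16,0],[0.15,-0.09,-0.373,-0.16,0],[0.15,-0.09,-0.373,-0.16,0],[0.15,-0.09,-0.373,-0.16,0],[0.15,-0.09,-0.373,-0.16,0]]'
python3 rel.py .5015,.2792,.031
```

```text
clock: 17.85
position: [0.5011, 0.2782, 0.106]
ee_rot: [0.0, 0.989, 0.147, 0.0]
contact_force: [0.3, 0.5, -0.9]
width: 0.0315
gripper_force: 39.9
.5015,.2792,.031 [0.0013, -0.0018, 0.1499]
t 17.85 [0.5011, 0.2782, 0.106] w 0.0315 F [0.3, 0.5, -0.9] tilt [0.001, -0.001, -1.0] yaw 0.294
```

```bash
python3 -m creep '[[0.15,0.001,-0.002,0.08,0],[0.15,0.001,-0.002,0.12,0],[0.15,0.001,-0.002,0.138,0],[0.15,0.001,-0.002,0.144,0],[0.15,0.001,-0.002,0.146,0],[0.15,0.001,-0.002,0.147,0],[0.15,0.001,-0.002,0.147,0],[0.15,0.001,-0.002,0.147,0]]'
```

```text
clock: 18.65
position: [0.5012, 0.2802, 0.0331]
ee_rot: [-0.0, 0.989, 0.147, 0.001]
contact_force: [-1.2, -1.1, -0.5]
width: 0.0316
gripper_force: 39.9
```

```bash
python3 -m creep '[[0.15,0,0,0.001,0],[0.15,0,0,0.002,0],[0.15,0,0,0.002,0]]'
```

```text
clock: 18.95
position: [0.5007, 0.2801, 0.0313]
ee_rot: [0.0, 0.989, 0.147, 0.0]
contact_force: [-0.1, 1.1, -0.6]
width: 0.0316
gripper_force: 39.9
```

```bash
python3 -m creep '[[0.15,0,0,0.0005,0],[0.15,0,0,0.001,0],[0.15,0,0,0.001,0]]'; python3 -m creep '[[0.15,0,0,0.0005,0],[0.15,0,0,0.001,0],[0.15,0,0,0.001,0]]'
```

```text
clock: 19.25
position: [0.5007, 0.28, 0.0311]
ee_rot: [0.0, 0.989, 0.147, 0.0]
contact_force: [-1.5, -0.3, 4.3]
width: 0.0317
gripper_force: 40.5
clock: 19.55
position: [0.5007, 0.2801, 0.0311]
ee_rot: [-0.0, 0.989, 0.147, 0.0]
contact_force: [-2.2, -0.4, 8.6]
width: 0.0316
gripper_force: 40.9
```

```bash
python3 -m creep '[[0.15,0,0,-0.001,0],[0.4,0,0,-0.001,0],[0.5,0,0,-0.001,0],[0.6,0,0,-0.001,0],[0.6,0,0,-0.001,0],[0.6,0,0,-0.05,0],[0.6,0,0,-0.13,0],[0.6,0,0,-0.17,0],[0.6,0,0,-0.17,0]]'
python3 -m creep '[[1,-0.352,0.724,0,0],[1,-0.352,0.724,0,0],[1,-0.352,0.724,0,0],[1,-0.352,0.724,0,0],[1,-0.352,0.724,0,0],[1,-0.352,0.724,0,0],[1,-0.352,0.724,0,0],[1,-0.352,0.724,0,0],[1,-0.352,0.724,0,0],[1,-0.352,0.724,0,0]]'
python3 rel.py .4375,-.1175,.0285; python3 shot.py side pics/f.png 60 180 260 195 3
```

```text
clock: 20.45
position: [0.503, 0.281, 0.1185]
ee_rot: [-0.001, 0.989, 0.147, 0.004]
contact_force: [1.0, -0.1, 0.3]
width: 0.051
gripper_force: 0.0
clock: 21.45
position: [0.4366, -0.1183, 0.1143]
ee_rot: [-0.001, 0.989, 0.145, -0.001]
contact_force: [-0.2, 0.9, 1.3]
width: 0.0853
gripper_force: 0.0
.4375,-.1175,.0285 [0.0025, -0.0008, 0.1715]
t 21.45 [0.4366, -0.1183, 0.1143] w 0.0853 F [-0.2, 0.9, 1.3] tilt [-0.002, 0.001, -1.0] yaw 0.291
```

View pics/f.png

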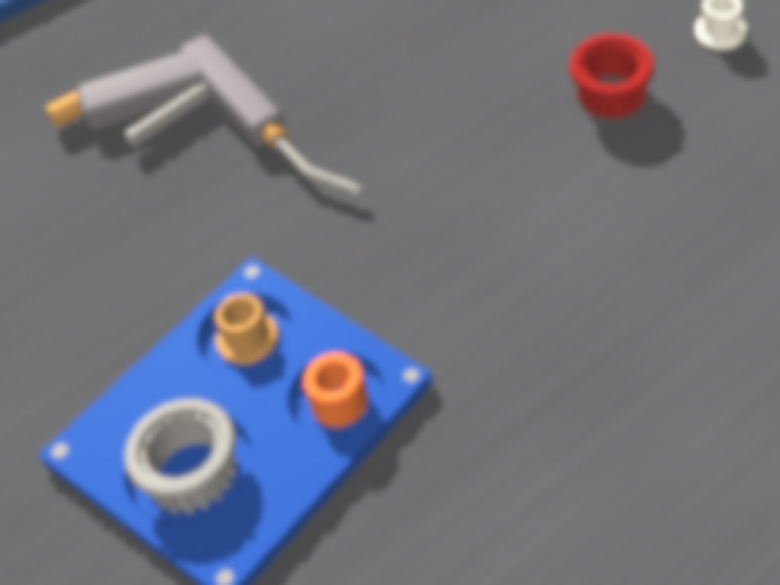

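```bash
python3 chk.py sleeve_orange .501,.280,.02
python3 - <<'E'
from fit import *
import run
run.run(["hub_black"])
E
```

```text
sleeve_orange [0.4998 0.2798 0.0053] err 0.247 {'top': [0.499, 0.2793], 'side': [0.502, 0.2789]}
hub_black [0.4864, -0.191, -0.0959] err 1.076 [[0.6862, -0.0288], [0.4384, -0.117]]
```

The blue kit is complete: hub (180,455), brass (245,330) and sleeve (335,390) all stand upright in their pockets. Now the black hub.

```bash
python3 -m creep '[[1,0.002,-0.001,0.08,0],[1,0.002,-0.001,0.13,0],[1,0.002,-0.001,0.16,0],[1,0.002,-0.001,0.172,0],[1,0.002,-0.001,0.172,0],[1,0.002,-0.001,0.172,0]]' 50
python3 -m creep '[[0.55,0,0,0,0],[0.4,0,0,0,0],[0.3,0,0,0,0],[0.3,0,0,0,0],[0.3,0,0,0,0],[0.3,0,0,0,0],[0.3,0,0,0,0],[0.3,0,0,0,0]]' 50
python3 rel.py .4904,-.2625,.11
```

```text
clock: 22.3
position: [0.439, -0.1165, 0.0299]
ee_rot: [0.0, 0.989, 0.147, 0.001]
contact_force: [-0.0, 0.9, -0.1]
width: 0.0857
gripper_force: 0.0
clock: 23.1
position: [0.4389, -0.1169, 0.0304]
ee_rot: [0.0, 0.989, 0.147, 0.001]
contact_force: [-0.9, 1.1, 5.3]
width: 0.0572
gripper_force: 53.3
.4904,-.2625,.11 [0.0142, 0.3087, -0.1588]
t 23.1 [0.4389, -0.1169, 0.0304] w 0.0572 F [-0.9, 1.1, 5.3] tilt [0.002, -0.001, -1.0] yaw 0.295
```

```bash
python3 -m creep '[[0.3,0,0,-0.02,0],[0.3,0,0,-0.08,0],[0.3,0,0,-0.16,0],[0.3,0.014,0.309,-0.16,0],[0.3,0.014,0.309,-0.16,0],[0.3,0.014,0.309,-0.16,0],[0.3,0.014,0.309,-0.16,0],[0.3,0.014,0.309,-0.16,0],[0.3,0.014,0.309,-0.16,0]]'
python3 rel.py .4904,-.2625,.0345; python3 shot.py side pics/g.png 270 120 200 150 4
```

```text
clock: 24.0
position: [0.4887, -0.2613, 0.109]
ee_rot: [-0.001, 0.989, 0.147, -0.001]
contact_force: [-0.2, -0.2, -2.5]
width: 0.0568
gripper_force: 55.0
.4904,-.2625,.0345 [0.0028, 0.0036, 0.149]
t 24.0 [0.4887, -0.2613, 0.109] w 0.0568 F [-0.2, -0.2, -2.5] tilt [-0.002, 0.002, -1.0] yaw 0.294
```

View pics/g.png

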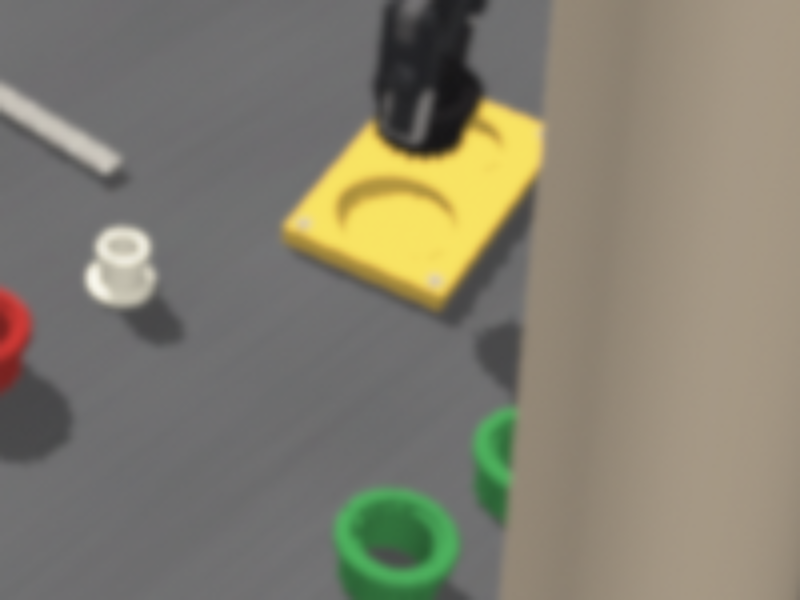

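The black hub hangs above the large yellow pocket (crop (397,215)). Lowering.

```bash
python3 -m creep '[[0.3,0.002,0.002,0.08,0],[0.3,0.002,0.002,0.12,0],[0.3,0.002,0.002,0.136,0],[0.3,0.002,0.002,0.142,0],[0.3,0.002,0.002,0.144,0],[0.3,0.002,0.002,0.145,0],[0.3,0.002,0.002,0.145,0],[0.3,0.002,0.002,0.145,0]]'
```

```text
clock: 24.85
position: [0.4916, -0.2635, 0.0375]
ee_rot: [0.001, 0.989, 0.147, 0.001]
contact_force: [-0.3, 0.4, -2.6]
width: 0.0568
gripper_force: 55.0
```

```bash
python3 -m creep '[[0.3,0,0,0.001,0],[0.3,0,0,0.002,0],[0.3,0,0,0.002,0]]'
```

```text
clock: 25.15
position: [0.4911, -0.2632, 0.0358]
ee_rot: [0.0, 0.989, 0.147, -0.0]
contact_force: [-0.3, -0.2, -2.3]
width: 0.0573
gripper_force: 55.0
```

```bash
python3 -m creep '[[0.3,0,0,0.001,0],[0.3,0,0,0.002,0],[0.3,0,0,0.002,0]]'; python3 -m creep '[[0.3,0,0,0.0005,0],[0.3,0,0,0.001,0],[0.3,0,0,0.001,0]]'
```

```text
clock: 25.45
position: [0.4911, -0.2632, 0.0347]
ee_rot: [-0.0, 0.989, 0.147, -0.0]
contact_force: [-0.3, -0.4, -2.3]
width: 0.0571
gripper_force: 55.0
clock: 25.75
position: [0.4911, -0.2632, 0.0345]
ee_rot: [0.0, 0.989, 0.147, 0.0]
contact_force: [-0.2, 0.7, -0.5]
width: 0.0569
gripper_force: 55.3
```

Touching. One more small step, then release and go to the white bush (0.5695, -0.115).

```bash
python3 -m creep '[[0.3,0,0,0.001,0],[0.3,0,0,0.001,0]]'; python3 -m creep '[[0.3,0,0,0,0],[0.75,0,0,0,0],[0.85,0,0,0,0],[0.9,0,0,0,0],[0.9,0,0,0,0],[0.9,0,0,0,0],[0.9,0,0,-0.06,0],[0.9,0,0,-0.16,0],[0.9,0,0,-0.16,0]]'
python3 rel.py .5695,-.115,.114
```

```text
clock: 25.95
position: [0.4911, -0.2632, 0.0345]
ee_rot: [0.0, 0.989, 0.147, 0.0]
contact_force: [-2.2, 0.2, 5.5]
width: 0.0571
gripper_force: 55.8
clock: 26.85
position: [0.495, -0.2658, 0.1197]
ee_rot: [0.004, 0.989, 0.147, 0.005]
contact_force: [1.6, -1.0, 0.4]
width: 0.077
gripper_force: 0.0
.5695,-.115,.114 [0.2302, -0.2455, 0.0108]
t 26.85 [0.495, -0.2658, 0.1197] w 0.077 F [1.6, -1.0, 0.4] tilt [0.011, -0.008, -1.0] yaw 0.295
```

```bash
python3 -m creep '[[0.6,0.236,-0.238,0,0],[0.6,0.236,-0.238,0,0],[0.6,0.236,-0.238,0,0],[0.6,0.236,-0.238,0,0],[0.6,0.236,-0.238,0,0],[0.6,0.236,-0.238,0,0],[0.6,0.236,-0.238,0,0]]'
python3 rel.py .5695,-.115,.024; python3 shot.py side pics/h.png 270 120 200 150 4
```

```text
clock: 27.55
position: [0.5689, -0.116, 0.1135]
ee_rot: [0.0, 0.989, 0.146, -0.0]
contact_force: [0.5, -0.4, -0.1]
width: 0.0514
gripper_force: 0.0
.5695,-.115,.024 [0.002, -0.0016, 0.179]
t 27.55 [0.5689, -0.116, 0.1135] w 0.0514 F [0.5, -0.4, -0.1] tilt [-0.001, -0.0, -1.0] yaw 0.294
```

View pics/h.png

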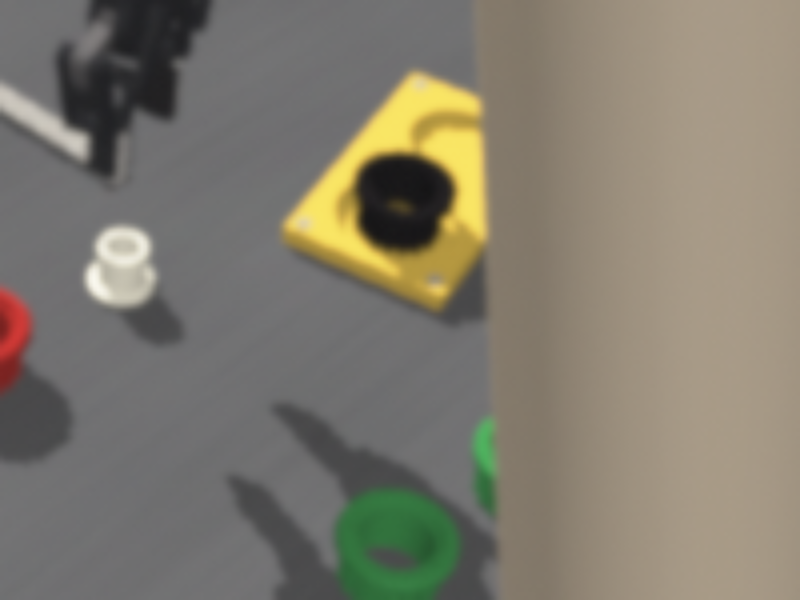

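The black hub stands in the large yellow pocket (crop (403,205)); the gripper is above the white bush (120,265). Grasp it.

```bash
python3 -m creep '[[0.6,0.001,-0.001,0.08,0],[0.6,0.001,-0.001,0.13,0],[0.6,0.001,-0.001,0.16,0],[0.6,0.001,-0.001,0.177,0],[0.6,0.001,-0.001,0.177,0],[0.6,0.001,-0.001,0.177,0],[0.3,0.001,-0.001,0.177,0],[0.1,0.001,-0.001,0.177,0],[0.1,0.001,-0.001,0.177,0],[0.1,0.001,-0.001,0.177,0]]' 35
python3 -m creep '[[0.1,0,0,0,0],[0.1,0,0,0,0],[0.1,0,0,0,0]]'; python3 rel.py .5087,-.3424,.11
```

```text
clock: 28.6
position: [0.5706, -0.1148, 0.0266]
ee_rot: [0.001, 0.989, 0.147, 0.001]
contact_force: [-1.3, -0.3, 6.1]
width: 0.0271
gripper_force: 34.4
clock: 28.9
position: [0.5706, -0.1148, 0.0266]
ee_rot: [0.001, 0.989, 0.147, 0.001]
contact_force: [0.5, -0.3, 6.2]
width: 0.0268
gripper_force: 34.5
.5087,-.3424,.11 [-0.2505, 0.3999, -0.1666]
t 28.9 [0.5706, -0.1148, 0.0266] w 0.0268 F [0.5, -0.3, 6.2] tilt [0.002, -0.001, -1.0] yaw 0.295
```

```bash
python3 -m creep '[[0.1,0,0,-0.02,0],[0.1,0,0,-0.08,0],[0.1,0,0,-0.16,0],[0.1,-0.25,0.4,-0.16,0],[0.1,-0.25,0.4,-0.16,0],[0.1,-0.25,0.4,-0.16,0],[0.1,-0.25,0.4,-0.16,0],[0.1,-0.25,0.4,-0.16,0],[0.1,-0.25,0.4,-0.16,0],[0.1,-0.25,0.4,-0.16,0]]'
python3 -m creep '[[0.1,0,0,0,0]]'
python3 rel.py .5087,-.3424,.031
```

```text
clock: 29.9
position: [0.5079, -0.3424, 0.1054]
ee_rot: [-0.0, 0.989, 0.146, 0.0]
contact_force: [-0.2, 0.4, 0.0]
width: 0.027
gripper_force: 34.6
clock: 30.0
position: [0.5084, -0.3408, 0.1054]
ee_rot: [-0.001, 0.989, 0.147, -0.0]
contact_force: [1.2, 0.4, -0.1]
width: 0.0269
gripper_force: 34.6
.5087,-.3424,.031 [-0.0003, 0.0034, 0.1487]
t 30.0 [0.5084, -0.3408, 0.1054] w 0.0269 F [1.2, 0.4, -0.1] tilt [-0.0, 0.001, -1.0] yaw 0.295
```

```bash
python3 -m creep '[[0.1,0,0.002,0.08,0],[0.1,0,0.002,0.12,0],[0.1,0,0.002,0.138,0],[0.1,0,0.002,0.144,0],[0.1,0,0.002,0.146,0],[0.1,0,0.002,0.147,0],[0.1,0,0.002,0.147,0],[0.1,0,0.002,0.147,0]]'
```

```text
clock: 30.8
position: [0.509, -0.3434, 0.0327]
ee_rot: [0.001, 0.989, 0.147, 0.001]
contact_force: [-0.7, 0.2, -0.8]
width: 0.0269
gripper_force: 34.6
```

```bash
python3 -m creep '[[0.1,0,0,0.001,0],[0.1,0,0,0.002,0],[0.1,0,0,0.002,0]]'
```

```text
clock: 31.1
position: [0.5085, -0.3431, 0.0308]
ee_rot: [0.0, 0.989, 0.147, -0.0]
contact_force: [-0.6, 0.2, -1.0]
width: 0.0268
gripper_force: 34.6
```

```bash
python3 -m creep '[[0.1,0,0,0.0005,0],[0.1,0,0,0.001,0],[0.1,0,0,0.001,0]]'; python3 -m creep '[[0.1,0,0,0.0005,0],[0.1,0,0,0.001,0],[0.1,0,0,0.001,0]]'
```

```text
clock: 31.4
position: [0.5086, -0.3431, 0.0307]
ee_rot: [0.0, 0.989, 0.147, -0.0]
contact_force: [-1.1, 0.4, 4.0]
width: 0.0271
gripper_force: 34.9
clock: 31.7
position: [0.5085, -0.3432, 0.0306]
ee_rot: [0.0, 0.989, 0.147, 0.0]
contact_force: [-1.9, 0.8, 7.0]
width: 0.0269
gripper_force: 35.2
```

Seated. Release, lift and retreat towards the start so the side view is clear.

```bash
python3 -m creep '[[0.1,0,0,-0.001,0],[0.4,0,0,-0.001,0],[0.5,0,0,-0.001,0],[0.55,0,0,-0.001,0],[0.55,0,0,-0.001,0],[0.55,0,0,-0.05,0],[0.55,0,0,-0.13,0],[0.55,0,0,-0.25,0],[0.55,0,0,-0.35,0],[0.55,0,0,-0.35,0]]'
python3 -m creep '[[0.55,-0.7,0.16,0,0],[0.55,-0.7,0.16,0,0],[0.55,-0.7,0.16,0,0],[0.55,-0.7,0.16,0,0],[0.55,-0.7,0.16,0,0],[0.55,-0.7,0.16,0,0],[0.55,-0.7,0.16,0,0],[0.55,-0.7,0.16,0,0],[0.55,-0.7,0.16,0,0],[0.55,-0.7,0.16,0,0]]'
python3 chk.py hub_black .491,-.2632,.02; python3 chk.py bush_white .5085,-.343,.02
python3 chk.py hub_bright .5205,.3675,.02
python3 - <<'E'
import cv2,numpy as np
from rig import eyes
t=eyes.get_image("top")["frame"][60:350,50:480,::-1]; s=eyes.get_image("side")["frame"][:,:,::-1]
cv2.imwrite("pics/end.png",np.hstack([cv2.resize(t,(445,300)),cv2.resize(s[110:400,60:430],(355,300))]).repeat(1,0))
E
```

```text
clock: 32.7
position: [0.5113, -0.3453, 0.2117]
ee_rot: [0.005, 0.989, 0.147, 0.004]
contact_force: [0.4, -0.3, 0.3]
width: 0.0471
gripper_force: 0.0
clock: 33.7
position: [0.1976, -0.5206, 0.2044]
ee_rot: [-0.001, 0.989, 0.147, 0.0]
contact_force: [-0.1, -0.2, 0.3]
width: 0.047
gripper_force: 0.0
hub_black [ 0.4956 -0.2679 -0.0066] err 1.903 {'top': [0.5077, -0.2209], 'side': [0.4954, -0.2679]}
bush_white [ 0.5068 -0.343   0.0047] err 0.089 {'top': [0.5064, -0.3437], 'side': [0.5075, -0.3438]}
hub_bright [0.5206 0.3682 0.0047] err 0.172 {'top': [0.5212, 0.37], 'side': [0.5232, 0.3671]}
```

View pics/end.png

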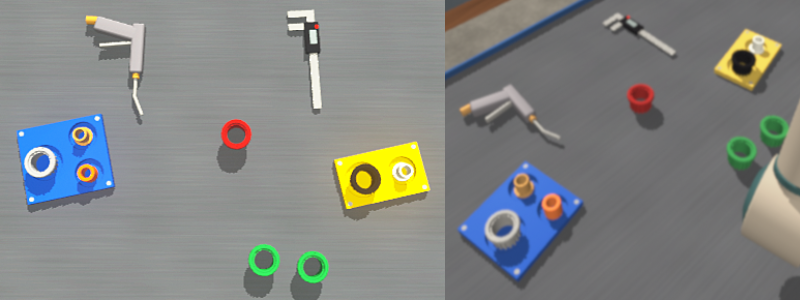

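Run:
```python
from fit import *
load(); o=[]
for n in CAM:
    im=cv2.resize(CAM[n]["frame"][:,:,::-1],None,fx=6,fy=6)
    for m,p in((HUB,(.491,-.2632)),(ring(.035,.008),(.4904,-.2625))):
        for Q in np.split(m+[*p,.004],len(m)//60): cv2.polylines(im,[np.round((proj(CAM[n],Q)+.5)*6).astype(np.int32)],True,(255,0,255),1)
    c=np.round((proj(CAM[n],np.array([[.491,-.263,.02]]))[0])*6).astype(int); o.append(im[c[1]-190:c[1]+190,c[0]-190:c[0]+190])
cv2.imwrite("pics/blk.png",np.hstack(o))
```

```text
(no output)
```

View pics/blk.png

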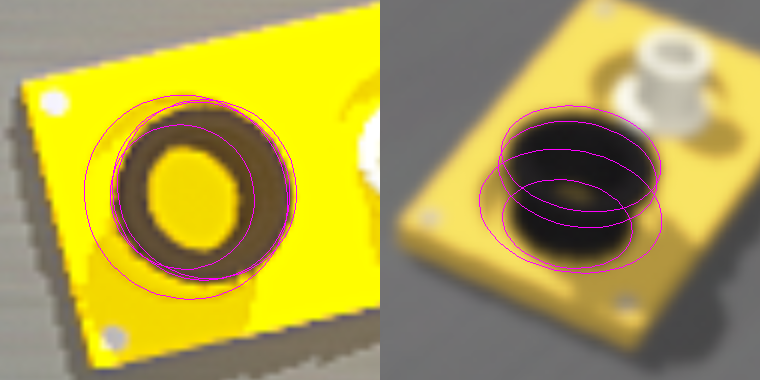

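The black hub matches its outline standing flat at z=0.004, inside the pocket ring in both views. Handing in.

```bash
python3 -c "
from rig import manip
print(manip.sign_off())"
```

```text
the job is handed in; nothing more can be done
None
```

Both hub kits are made up and handed in: all five parts stand upright in their own pockets, and the red hub, blow gun and calliper were not touched; the clock was about 34 s at the last move.

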